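# Pump up the lathe's lubrication line until the indicator pin pops

### The arm

A 6-joint arm with a two-finger parallel gripper is mounted at the origin on the work surface. World frame = base frame: x ahead of the robot, y to its left, z up, the work surface at z = 0. Lengths are in mm, angles in rad, forces in N, time in s.
With the tool pointing down it reaches from about 375 to 975 mm from the base axis. Payload 3.8 kg.
Tool frame: the origin (TCP) lies midway between the tips of the shut fingers; the grasp point (between the pads) lies 19 mm behind it; z points along the fingers, y is the line along which they close (so a half turn about z gives the same grasp; the last joint's range is limited). The gripper opens to 88 mm and grips with 3 to 60 N. Pads are 18 mm wide; open, the fingers measure 123 mm over their backs; the gripper's body (75 mm by 187 mm) begins 45 mm behind the grasp point.
Start: joints at [-1.311, 0.264, 1.604, -0, 1.274, -0.037], TCP at [197.406, -645.483, 238.706] pointing down, gripper open.
Joint ranges: [-2.63, 2.63], [-0.94, 2.18], [0.31, 2.57], [-1.31, 4.45], [0, 2.66], [-2.55, 2.55]. Speed limits (rad/s): [2.57, 2.57, 3.14, 3.14, 3.14, 3.14].

### API

Orientations are given as a unit quaternion [w, x, y, z].
In Python, from station import readout, camera, job_done, spot_in, spot_point gives the robot as it stands.
- The arm moves only by the shell command python3 -m crank 'ROWS'. ROWS is text: rows parted by semicolons, each of 5 numbers parted by spaces: the shift along the tool's x, y, z each as a share of 0.025 m, from -1 to 1, then the turn about the tool's z as a share of 8 degrees, from -1 to 1, then the closure, from -1 (fully open) to 1 (shut). A call has exactly 10 rows; each row shifts and turns the commanded pose from where the row before left it, along the tool's axes as they then stand; what a row does not reach is not made up. A row lasts 1/8 s, in which the tool goes at most 62.5 mm and 10.7 degrees, less where a joint would pass 70% of its speed; a pose out of reach is approached as far as the arm can. A call with a number of a shift or a turn outside -1 to 1 is refused whole. A call with a gripper value outside its range is refused whole. The fingers move at their own pace and stop on an object; the grip force is fixed at half the most. Time passes only in rows, so rows that do not move let the fingers close, or fill a call up. It gives the time, the measured TCP pose, the force, the opening and the grip force at its end, in the units of the state.
- readout.sense(): the state, without advancing time (a new reading comes with each control period).
- camera(name): name is "scene" or "top"; returns a dict with "img" (420x560x3 uint8, red, green, blue), "depth" (420x560 float32, mm along the optical axis (not along the pixel's ray), 0 where there is no reading), "mtx" (3x3 intrinsics, pixels), "rvec" (rotation vector, rad) and "tvec" (3), from world to camera coordinates, as OpenCV has them. Camera axes: x right, y down, z forward; pixel columns grow to the right and rows downward; lengths in mm; the calibration is good to about 2 mm. A picture is of the moment at which its call begins.
- job_done(): hands the job in; it is judged then, once.
Trained networks look in a picture, given as the dict that the camera call returned (one of the last four; its "shot" number tells which), for a name from the list of things; names that differ only in an ending like _2 or _b are one class to them, and where a whole thing is asked for, a point or a joint stands for the part that bears it (a point fixed in the world has none). Each returns a list of dicts, best first, with "p" (0 to 1); they miss things now and then, are a little off and sometimes report something else, mostly with a low value. They report only what shows in the picture. A call takes as long as a camera call.
- spot_in(picture, name): "uv" ([column, row] in pixels, amid what is visible of it).
- spot_point(picture, name): "uv" ([column, row] in pixels: a listed point, or the origin of a listed thing).
The state is a dict: "time_s": time; "q": joint angles; "joint_vel": joint speeds; "joint_torque": joint torques, N m; "tool_pos": TCP position; "orientation": TCP orientation; "ft_force": force on the tool from outside, world axes, zero at the start; "torque": the same for the moment, N m; "finger_gap": opening from 0.0 (shut) to 1.0 (fully open); "gripper_force": force on a finger pad.
Only numpy, scipy, OpenCV 4.12 (cv2) and the standard library are available. Lean on these libraries where they do the work, as an engineer would, in place of code of your own. Each camera call takes 0.05 s, during which the arm holds its last target. There are 200 camera calls.

### The job

Charge the bench lathe's lubrication line with the hand pump that is bolted to the bench: with your fingertips, push the pump's mushroom-headed plunger all the way down and let it spring back up, stroke after stroke, until the thin indicator pin beside it has popped fully out. Only push the plunger, never pull it up, do not touch the pin itself, and leave the tower model, tin, spanner and brush where they are. Finish with the plunger back up.

Things in the scene. Friction and masses are not known exactly. Their poses are not given: they have to be found in the camera images.
- pump: lubrication hand pump, bolted down. Grey flange 110 x 270 x 12 mm, manifold top 51 mm up. Origin on the bench under the plunger axis, z up; may stand turned. On its y axis: black-capped clear reservoir (76 mm across, y = +85, top 135 mm, fixed); plunger barrel (50 mm across, y = 0, nut top 110 mm); brass pin housing (24 mm across, y = -75, top 79 mm). Tubes at x = +40 to +90 mm
- plunger_head (a point): centre of the top face of the plunger's black mushroom head, 54 mm across and 26 mm thick, on an upright 16 mm steel rod; 172 mm above the bench when the plunger is up; it sinks with the plunger
- plunger (a joint): how far the plunger is pushed down, in m: 0 when up (rests within 1.5 mm of 0), 0.024 at the hard bottom stop. A spring (0.48 N per mm) brings it back by itself when let go; a full stroke takes 12 to 15 N. It has 5 mm of slack above 0 if pulled (negative values)
- pin_travel (a joint): how far the pin stands out, in m: 0 at the start, 0.021 to 0.025 fully out. Strokes of 18 mm or more, let back up to the top each time, pump full charges; shorter ones half or nothing. 3 to 5 full strokes are needed: in the first ones the pin stays in, then it comes out up to 0.015, and the last stroke pops it fully out. It stays put between strokes; once out, more strokes change nothing
- pin_tip (a point): tip of the indicator pin, an upright round steel pin 12 mm thick in the brass housing, 75 mm to the -y side of the plunger in the pump's frame; 81 mm above the bench with the pin in, about 106 mm when fully out
- indicator_pin: the indicator pin itself, 12 mm thick; origin at the base of its 2 mm domed tip, on its axis
- tower: bystander: white printed model of a lattice tower's foot, four raked legs and a square deck, about 102 x 102 x 86 mm, 0.12 kg; origin under its centre; not part of the job
- tin: bystander: dark round grease tin, 70 mm across, 70 mm tall, 0.3 kg; origin under its centre; not part of the job
- spanner: bystander: flat steel spanner 180 mm long, 8 mm thick, lying along its own x axis; origin under its centre; not part of the job
- brush: bystander: chip brush with a wooden handle, 200 mm long, 20 mm thick, lying along its own x axis; origin under its centre; not part of the job

How it is judged (in metres and radians):
On the way, in this order (a step that is already met when the one before it is completed fails the run):
1. the plunger is pushed down through its stroke (15 mm or more) with the fingers (value of joint plunger above 0.015 m and contact force between the fingers and pump above 1 N), for 0.02 s.
2. the plunger has been let back up (within 4 mm of the top) (value of joint plunger below 0.004 m), for 0.02 s.
3. the indicator pin has popped out (18 mm or more) (value of joint pin_travel above 0.018 m), for 0.2 s.
At the end, for the whole second after the job is handed in: The indicator pin stands out 18 mm or more, the plunger is back up within 4 mm of its rest, and the tower model, tin, spanner and brush are within 20 mm of where they stood (value of joint pin_travel above 0.018 m and value of joint plunger between -0.003 and 0.004 m and distance of each of tower, tin, spanner, brush from where it was at the start of the episode below 0.02 m); the robot touches nothing.
It fails at once if the indicator pin is touched (contact force between any of the fingers, the arm and indicator_pin above 0.5 N).
It fails at once if the plunger is pulled up (more than 3 mm above its rest) instead of being pushed (value of joint plunger below -0.003 m).
It fails at once if a bystander is lifted or moved by more than 20 mm (distance of any of tower, tin, spanner, brush from where it was at the start of the episode above 0.02 m).
It also fails if it takes over 42 s, if anything falls off the work surface, if the arm or the gripper's body presses on something with over 40 N, if the wrist force passes 120 N, or if a joint passes its speed limit or range.

## Working session

There is one attempt and no reset: what is moved stays moved. The work goes in short steps, Python scripts to look and compute and a shell command to move; the robot and the scene stay as the last step left them, time stands still between calls to the robot, and variables do not carry over. Pictures are saved under pics/ and viewed, at most 10 in all, crops included, and the job is handed in when it is done.

```bash
mkdir -p pics
cat > h.py <<'E'
import numpy as np, cv2
from station import readout, camera, job_done, spot_in, spot_point
def world(p,uv,depth=None,z=None):
    R=cv2.Rodrigues(np.array(p["rvec"],float))[0]; t=np.array(p["tvec"],float).ravel()
    r=np.linalg.inv(p["mtx"])@np.array([uv[0],uv[1],1.0])
    c=-R.T@t; d=R.T@r
    if z is not None: return c+d*(z-c[2])/d[2]
    if depth is None: depth=p["depth"][int(round(uv[1])),int(round(uv[0]))]
    return c+d*depth
E
python3 - <<'E'
from h import *
S=readout.sense(); print({k:np.round(S[k],3) for k in("time_s","tool_pos","orientation","ft_force","finger_gap")})
ps={}
for n in("scene","top"):
    p=ps[n]=camera(n); cv2.imwrite(f"pics/{n}0.png",p["img"][:,:,::-1])
    for nm,z in(("plunger_head",172),("pin_tip",81),("pump",0),("tower",0),("tin",0),("spanner",0),("brush",0)):
        for d in spot_point(p,nm)[:2]: print(n,nm,round(d["p"],2),np.round(d["uv"]),np.round(world(p,d["uv"],z=z)))
E
```

```text
{'time_s': np.float64(0.0), 'tool_pos': array([ 197.217, -644.809,  237.449]), 'orientation': array([-0.001,  0.989,  0.148, -0.   ]), 'ft_force': array([-0.14 , -0.136,  0.377]), 'finger_gap': np.float64(0.997)}
scene plunger_head 0.58 [206. 251.] [ 573. -163.  172.]
scene pin_tip 0.48 [188. 295.] [ 578. -240.   81.]
scene pin_tip 0.28 [276. 218.] [589.  38.  81.]
scene pump 0.61 [221. 286.] [ 586. -159.    0.]
scene tower 0.84 [182. 375.] [ 674. -359.    0.]
scene tower 0.63 [188. 295.] [ 544. -231.    0.]
scene tin 0.73 [206. 251.] [ 488. -120.    0.]
scene tin 0.66 [188. 298.] [ 549. -235.    0.]
scene spanner 0.83 [166. 261.] [ 435. -208.    0.]
scene spanner 0.53 [220. 283.] [ 580. -157.    0.]
scene brush 0.89 [277. 215.] [550.  81.   0.]
scene brush 0.15 [189. 294.] [ 543. -227.    0.]
top plunger_head 0.55 [377. 206.] [ 572. -162.  172.]
top plunger_head 0.33 [262. 230.] [524.  72. 172.]
top pin_tip 0.65 [363. 219.] [ 559. -151.   81.]
top pin_tip 0.58 [402. 204.] [ 591. -241.   81.]
top pump 0.81 [363. 218.] [ 574. -169.    0.]
top tower 0.77 [441. 179.] [ 668. -366.    0.]
top tower 0.56 [386. 276.] [ 433. -217.    0.]
top tin 0.81 [334. 154.] [ 735. -102.    0.]
top tin 0.22 [377. 206.] [ 603. -205.    0.]
top spanner 0.76 [384. 273.] [ 440. -212.    0.]
top brush 0.65 [259. 228.] [550.  83.   0.]
```

```bash
python3 -c "
import cv2,numpy as np
a=cv2.imread('pics/scene0.png');b=cv2.imread('pics/top0.png')
cv2.imwrite('pics/both0.png',cv2.resize(np.hstack([a,b]),(800,300)))"
```

```text
(no output)
```

View pics/both0.png

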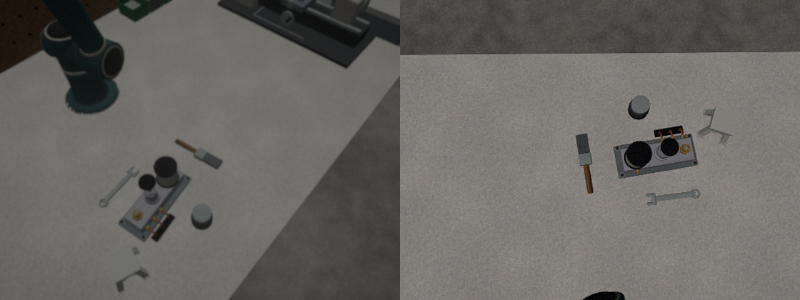

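The left view shows the pump at about (150,200) with the plunger's black head at (148,180). In the right view the head is at (669,147), the brass pin at (685,148) and the reservoir at (637,153). The networks' plunger fix, about (573,-162), agrees in both views. I'll refine it with depth and compute the shift.

Run:
```python
from h import *
from scipy.spatial.transform import Rotation as Ro
for n in("scene","top"):
    p=camera(n); h,w=p["depth"].shape
    P=np.array([[world(p,(u,v)) for u in range(w)] for v in range(150,320)]).reshape(-1,3)
    m=(abs(P[:,2]-172)<6)&(np.hypot(P[:,0]-573,P[:,1]+162)<45); Q=P[m]
    print(n,m.sum(),Q.mean(0).round(1),(Q.min(0)+Q.max(0)).round(1)/2, (Q.max(0)-Q.min(0)).round(1))
S=readout.sense(); o=S["orientation"]; R=Ro.from_quat(o,scalar_first=True).as_matrix()
print(S["tool_pos"],R.round(3).tolist()); print("units",(R.T@(np.array([573,-162,200])-S["tool_pos"])/25).round(2))
```

```text
scene 423 [ 576.3 -168.8  169.7] [ 576.4  -168.45  169.65] [51.3 50.5  7.2]
top 499 [ 574.  -164.4  170.3] [ 574.35 -164.4   170.9 ] [50.3 51.8  9.7]
[ 197.40813382 -645.47815771  238.71385111] [[0.956, 0.292, -0.0], [0.292, -0.956, 0.0], [-0.0, -0.0, -1.0]]
units [ 20.02 -14.1    1.55]
```

```bash
python3 -m crank '1 -0.7 0 0 1;1 -0.7 0 0 1;1 -0.7 0 0 1;1 -0.7 0 0 1;1 -0.7 0 0 1;1 -0.7 0 0 1;1 -0.7 0 0 1;1 -0.7 0 0 1;1 -0.7 0 0 1;1 -0.7 0 0 1'; python3 -m crank '1 -0.7 0 0 1;1 -0.7 0 0 1;1 -0.7 0 0 1;1 -0.7 0 0 1;1 -0.7 0 0 1;1 -0.7 0 0 1;1 -0.7 0 0 1;1 -0.7 0 0 1;1 -0.7 0 0 1;1 -0.7 0 0 1'; python3 -m crank '0 0 0.5 0 1;0 0 0.5 0 1;0 0 0.5 0 1;0 0 0 0 1;0 0 0 0 1;0 0 0 0 1;0 0 0 0 1;0 0 0 0 1;0 0 0 0 1;0 0 0 0 1'
python3 - <<'E'
from h import *
ims=[]
for n in("scene","top"):
    p=camera(n); q=cv2.projectPoints(np.array([[575.,-165,160]]),p["rvec"],p["tvec"],p["mtx"],None)[0].ravel().astype(int)
    ims.append(cv2.resize(p["img"][q[1]-50:q[1]+50,q[0]-60:q[0]+60,::-1],(400,333)))
cv2.imwrite("pics/near.png",np.hstack(ims))
E
```

```text
time_s: 2.15
tool_pos: [385.9, -404.2, 238.9]
orientation: [0.0, 0.989, 0.148, 0.0]
ft_force: [0.0, 0.3, 0.5]
finger_gap: 0.003
gripper_force: 0.0
time_s: 3.4
tool_pos: [573.8, -163.7, 238.9]
orientation: [0.0, 0.989, 0.148, 0.0]
ft_force: [-0.1, -0.6, -0.3]
finger_gap: 0.004
gripper_force: 0.0
time_s: 4.65
tool_pos: [573.2, -164.5, 201.2]
orientation: [0.0, 0.989, 0.148, 0.0]
ft_force: [-0.3, -0.0, 0.1]
finger_gap: 0.006
gripper_force: 0.0
```

View pics/near.png

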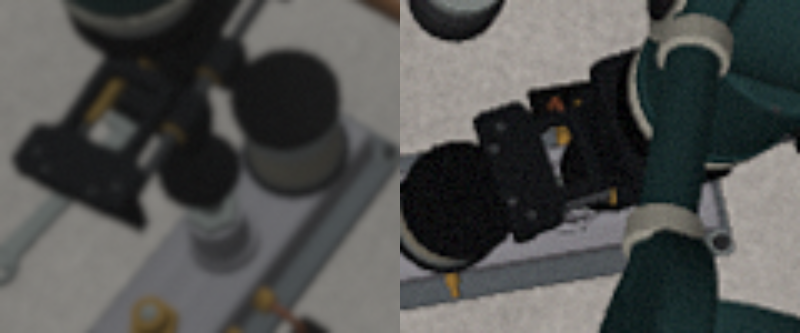

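The scene view shows the shut fingers just above the head, at about (195,160) in the left crop. The pin at (155,310) is well clear. Starting the first stroke.

```bash
python3 -m crank '0 0 0.8 0 1;0 0 0.3 0 1;0 0 0.3 0 1;0 0 0.3 0 1;0 0 0.3 0 1;0 0 0 0 1;0 0 0 0 1;0 0 0 0 1;0 0 0 0 1;0 0 0 0 1'
```

```text
time_s: 6.0
tool_pos: [572.3, -164.3, 152.2]
orientation: [-0.0, 0.989, 0.148, -0.001]
ft_force: [-5.4, 2.4, 9.3]
finger_gap: 0.003
gripper_force: 4.7
```

About 20 mm down with 9 N. I'll press a little further to the stop, then release fully.

```bash
python3 -m crank '0 0 0.06 0 1;0 0 0.06 0 1;0 0 0 0 1;0 0 0 0 1;0 0 0 0 1;0 0 0 0 1;0 0 0 0 1;0 0 0 0 1;0 0 0 0 1;0 0 0 0 1'
python3 -m crank '0 0 -0.3 0 1;0 0 -0.3 0 1;0 0 -0.3 0 1;0 0 -0.3 0 1;0 0 -0.3 0 1;0 0 0 0 1;0 0 0 0 1;0 0 0 0 1;0 0 0 0 1;0 0 0 0 1'
cat > chk.py <<'E'
from h import *
import sys
ims=[]
for n in("scene","top"):
    p=camera(n)
    for nm in("plunger_head","pin_tip"):
        for d in spot_point(p,nm)[:2]: print(n,nm,round(d["p"],2),np.round(d["uv"],1))
    q=cv2.projectPoints(np.array([[580.,-190,110]]),p["rvec"],p["tvec"],p["mtx"],None)[0].ravel().astype(int)
    ims.append(cv2.resize(p["img"][q[1]-50:q[1]+50,q[0]-60:q[0]+60,::-1],(400,333)))
cv2.imwrite(f"pics/{sys.argv[1]}.png",np.hstack(ims))
E
python3 chk.py s1
```

```text
time_s: 7.25
tool_pos: [572.5, -164.3, 149.9]
orientation: [-0.0, 0.989, 0.148, -0.001]
ft_force: [-8.4, 2.2, 12.2]
finger_gap: 0.006
gripper_force: 6.1
time_s: 8.5
tool_pos: [573.1, -164.5, 185.5]
orientation: [-0.0, 0.989, 0.148, -0.0]
ft_force: [0.1, 0.8, -1.0]
finger_gap: 0.003
gripper_force: 0.0
scene plunger_head 0.79 [202.6 249.4]
scene pin_tip 0.37 [188.2 296.1]
top plunger_head 0.49 [374.8 204.8]
```

View pics/s1.png

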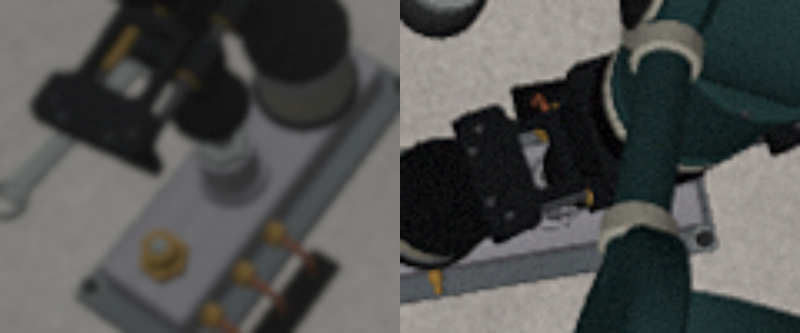

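Plunger is back up at (210,105). The pin, at (160,243), is still in, as expected after one stroke. Two more strokes.

```bash
python3 -m crank '0 0 0.6 0 1;0 0 0.5 0 1;0 0 0.42 0 1;0 0 0 0 1;0 0 0 0 1;0 0 0 0 1;0 0 0 0 1;0 0 0 0 1;0 0 0 0 1;0 0 0 0 1'
python3 -m crank '0 0 -0.5 0 1;0 0 -0.5 0 1;0 0 -0.5 0 1;0 0 0 0 1;0 0 0 0 1;0 0 0.5 0 1;0 0 0.5 0 1;0 0 0.5 0 1;0 0 0 0 1;0 0 0 0 1'
python3 -m crank '0 0 0 0 1;0 0 0 0 1;0 0 -0.5 0 1;0 0 -0.5 0 1;0 0 -0.5 0 1;0 0 0 0 1;0 0 0 0 1;0 0 0 0 1;0 0 0 0 1;0 0 0 0 1'
python3 chk.py s3
```

```text
time_s: 10.05
tool_pos: [574.2, -164.9, 149.4]
orientation: [0.001, 0.989, 0.148, 0.001]
ft_force: [-1.6, 0.8, 10.7]
finger_gap: 0.006
gripper_force: 5.4
time_s: 11.3
tool_pos: [573.6, -164.7, 148.8]
orientation: [0.0, 0.989, 0.148, 0.0]
ft_force: [-2.7, 1.4, 11.1]
finger_gap: 0.006
gripper_force: 5.6
time_s: 12.55
tool_pos: [573.1, -164.5, 184.9]
orientation: [-0.0, 0.989, 0.148, -0.0]
ft_force: [-0.7, -0.7, 0.3]
finger_gap: 0.009
gripper_force: 0.0
scene plunger_head 0.9 [202.  250.3]
scene plunger_head 0.46 [177.6 377.2]
scene pin_tip 0.52 [185.4 292.4]
top plunger_head 0.53 [376.5 204.1]
```

View pics/s3.png

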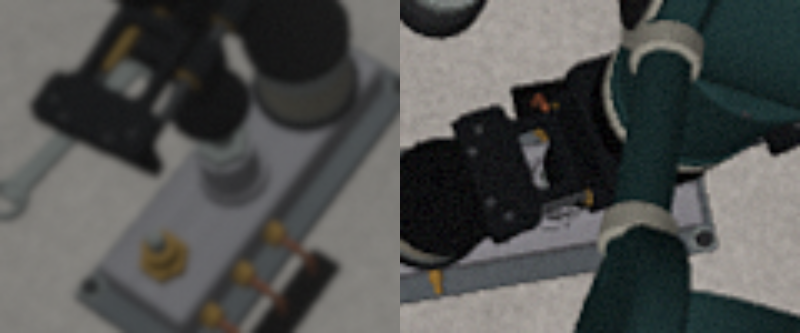

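The pin is now partly out; its tip rose to about (155,237). Two more strokes, since extra ones are harmless.

```bash
python3 -m crank '0 0 0.6 0 1;0 0 0.5 0 1;0 0 0.42 0 1;0 0 0 0 1;0 0 0 0 1;0 0 0 0 1;0 0 0 0 1;0 0 0 0 1;0 0 0 0 1;0 0 0 0 1'
python3 -m crank '0 0 -0.5 0 1;0 0 -0.5 0 1;0 0 -0.5 0 1;0 0 0 0 1;0 0 0 0 1;0 0 0.5 0 1;0 0 0.5 0 1;0 0 0.5 0 1;0 0 0 0 1;0 0 0 0 1'
python3 -m crank '0 0 0 0 1;0 0 0 0 1;0 0 -0.5 0 1;0 0 -0.5 0 1;0 0 -0.5 0 1;0 0 0 0 1;0 0 0 0 1;0 0 0 0 1;0 0 0 0 1;0 0 0 0 1'
python3 chk.py s5
```

```text
time_s: 14.1
tool_pos: [574.3, -164.9, 149.0]
orientation: [0.001, 0.989, 0.148, 0.001]
ft_force: [-1.6, 0.2, 9.8]
finger_gap: 0.002
gripper_force: 5.5
time_s: 15.35
tool_pos: [573.6, -164.7, 148.4]
orientation: [0.0, 0.989, 0.148, 0.0]
ft_force: [-2.8, 1.3, 11.4]
finger_gap: 0.007
gripper_force: 5.6
time_s: 16.6
tool_pos: [573.1, -164.5, 184.4]
orientation: [-0.0, 0.989, 0.148, -0.0]
ft_force: [-0.6, 0.4, -0.7]
finger_gap: 0.005
gripper_force: 0.0
scene plunger_head 0.82 [204.5 252.9]
scene pin_tip 0.74 [205.1 249.9]
scene pin_tip 0.53 [188.5 292.2]
top plunger_head 0.59 [378.2 204. ]
top pin_tip 0.47 [374.8 204.4]
```

View pics/s5.png

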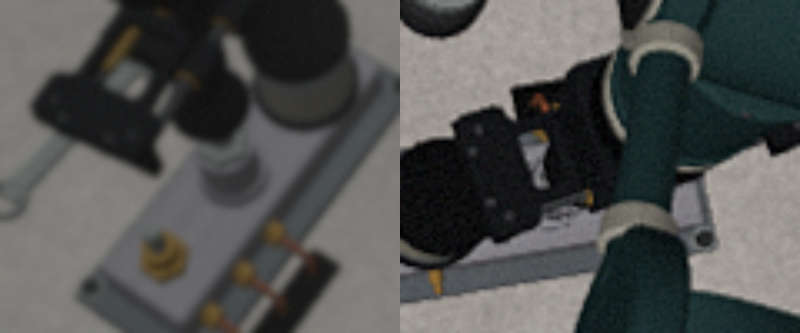

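The tip is a bit higher, near (153,235). I'll compare that with the expected projection for each pin height, using an enlarged crop.

Run:
```python
from h import *
p=camera("scene")
C=np.array([574.5,-165.5])
for yaw in(.13,):
    x=C+75*np.array([np.sin(yaw),-np.cos(yaw)])
    print(cv2.projectPoints(np.array([[*x,z] for z in(79,81,92,96,104)],float),p["rvec"],p["tvec"],p["mtx"],None)[0].reshape(-1,2).round(1).tolist())
im=p["img"][270:320,155:225,::-1]; a=cv2.imread("pics/scene0.png")[270:320,155:225]
cv2.imwrite("pics/pin.png",cv2.resize(np.clip(np.hstack([a,im]).astype(float)*1.6,0,255).astype(np.uint8),(800,286),interpolation=cv2.INTER_CUBIC))
```

```text
[[189.8, 296.6], [189.6, 296.3], [188.7, 294.4], [188.3, 293.7], [187.6, 292.4]]
```

View pics/pin.png

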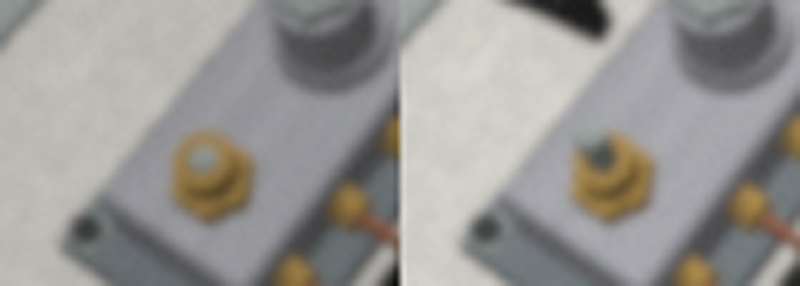

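The pin tip rose from (203,158) to (191,138), about 22 mm by the projection, so it looks fully out. I'll do one more harmless stroke for margin, then lift clear and check.

```bash
python3 -m crank '0 0 0.5 0 1;0 0 0.5 0 1;0 0 0.5 0 1;0 0 0 0 1;0 0 0 0 1;0 0 0 0 1;0 0 -0.5 0 1;0 0 -0.5 0 1;0 0 -0.5 0 1;0 0 0 0 1'
python3 -m crank '0 0 -0.6 0 1;0 0 -0.6 0 1;0 0 -0.6 0 1;0 0 -0.6 0 1;0 0 0 0 1;0 0 0 0 1;0 0 0 0 1;0 0 0 0 1;0 0 0 0 1;0 0 0 0 1'
python3 - <<'E'
from h import *
p=camera("scene"); h,w=p["depth"].shape
P=np.array([[world(p,(u,v)) for u in range(150,260)] for v in range(220,320)]).reshape(-1,3)
for c,z0,z1 in(((575,-165),155,178),):
    Q=P[(np.hypot(P[:,0]-c[0],P[:,1]-c[1])<20)&(P[:,2]>z0)&(P[:,2]<z1)]; print(len(Q),np.median(Q,0).round(1))
x=(584,-240); Q=P[(np.hypot(P[:,0]-x[0],P[:,1]-x[1])<12)]; print("pin z top",np.sort(Q[:,2])[-6:].round(1))
im=p["img"][230:320,145:265,::-1]
cv2.imwrite("pics/end.png",cv2.resize(np.clip(im.astype(float)*1.6,0,255).astype(np.uint8),(720,540),interpolation=cv2.INTER_CUBIC))
E
```

```text
time_s: 18.2
tool_pos: [573.5, -164.6, 185.3]
orientation: [0.0, 0.989, 0.148, 0.0]
ft_force: [-0.3, 1.0, 0.2]
finger_gap: 0.006
gripper_force: 0.0
time_s: 19.45
tool_pos: [573.1, -164.5, 244.5]
orientation: [-0.0, 0.989, 0.148, -0.0]
ft_force: [1.1, 0.3, 0.6]
finger_gap: 0.005
gripper_force: 0.0
261 [ 575.4 -165.2  170.3]
pin z top [352.6 352.6 352.7 352.9 353.5 353.8]
```

View pics/end.png

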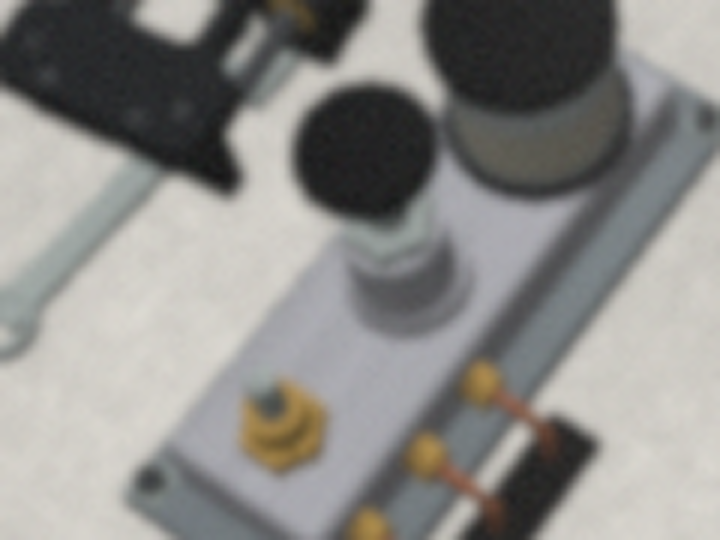

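The plunger head at (365,150) is up. The pin stands out at (262,385), unchanged by the extra stroke. One quick depth check on the pin.

Run:
```python
from h import *
p=camera("scene")
for v in range(290,299): print(v,[int(round(world(p,(u,v))[2])) for u in range(184,196)])
```

```text
290 [49, 50, 50, 49, 50, 51, 50, 48, 50, 52, 50, 48]
291 [51, 53, 52, 52, 49, 52, 50, 51, 47, 48, 53, 50]
292 [48, 51, 103, 105, 104, 106, 101, 51, 49, 52, 50, 51]
293 [49, 51, 106, 104, 103, 103, 105, 76, 51, 52, 50, 51]
294 [53, 102, 104, 110, 105, 105, 104, 98, 80, 77, 48, 53]
295 [939, 50, 107, 103, 103, 107, 104, 97, 82, 76, 77, 64]
296 [50, 49, 105, 106, 105, 102, 102, 93, 85, 79, 82, 78]
297 [49, 78, 80, 96, 98, 99, 95, 91, 85, 77, 78, 77]
298 [50, 78, 79, 91, 94, 92, 91, 86, 81, 78, 78, 81]
```

Depth puts the pin tip at about 105 mm, so it is fully out.

```bash
python3 -c "
from station import job_done
print(job_done())"
```

```text
the job is handed in; nothing more can be done
None
```

The job is handed in: after six full plunger strokes the indicator pin stands fully out (tip about 105 mm above the bench), the plunger is back up, and the arm is lifted clear; I did not re-measure the tower, tin, spanner and brush at the end, but the arm stayed well above them throughout.

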